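# Hang the portion pail on the sprung scale hook

## Robot

A 7-joint arm with a two-finger parallel gripper is mounted at the origin on the work surface. World frame = base frame: x ahead of the robot, y to its left, z up, the work surface at z = 0. Lengths are in m, angles in rad, forces in N, time in s.
With the tool pointing down it reaches from about 0.425 to 1.025 m from the base axis. Payload 9.4 kg.
Tool frame: the origin (TCP) lies on the mounting face of the last link; the fingertips stand 186 mm ahead of it and the grasp point (between the pads) lies 167 mm ahead of it; y points along the fingers, x is the direction in which the jaws open and shut, and the axes are right-handed (so a half turn about y gives the same grasp; the last joint's range is limited). The gripper opens to 93 mm and grips with 3 to 60 N. Pads are 15 mm wide; open, the fingers measure 128 mm over their backs; the gripper's body (75 mm by 188 mm) begins 65 mm behind the grasp point.
Start: joints at [1.15, 0.599, -0.003, 1.599, 0.002, 0.943, -0.08], TCP at [0.244, -0.683, 0.405] pointing down, gripper open.
Joint ranges: [-2.57, 2.57], [-0.35, 1.97], [-1.29, 1.29], [0.11, 2.56], [-1.05, 4.19], [0.11, 1.86], [-2.63, 2.63]. Speed limits (rad/s): [2.22, 2.22, 3.01, 3.01, 3.14, 3.14, 3.14].

## Interface

Orientations are given as a 3x3 rotation matrix whose columns are the frame's x, y, z axes.
In Python, from cell import manip gives the robot as it stands. The module is installed in compiled form; this text tells all that it offers.
- The arm moves only by the tool arm_command, never from a script. Its argument "targets" is a list that holds one entry, the list of rows, each a list of 7 numbers: the shift along the tool's x, y, z in m, then the turn, a rotation vector about the tool's x, y, z in degrees, then the gripper's target within -1 to 1 (fully open at 1, half-way at 0, shut at -1). A call has 1 to 10 rows; each row is the pose to reach, as a shift and turn from the pose commanded when the call began, along the tool's axes at that moment; what a row does not reach only later rows make up. A row lasts 1/8 s, in which the tool goes at most 62.5 mm and 10.7 degrees, less where a joint would pass 70% of its speed; a pose out of reach is approached as far as the arm can. A call with a gripper value outside its range is refused whole. The fingers move at their own pace and stop on an object; the grip force is fixed at half the most. Time passes only in rows, so rows that repeat a pose let the fingers close. It gives the time, the measured TCP pose, the force and the opening at its end, in the units of the state.
- manip.sense(): the state, without advancing time (a new reading comes with each control period).
- manip.snapshot(name): name is "side" or "top" or "wrist"; returns (picture, depth): 400x640x3 uint8, red, green, blue; 400x640 float32, m along the optical axis (not along the pixel's ray), 0 where there is no reading.
- manip.get_calibration(name): a dict with "fx", "fy", "cx", "cy" (pixels), "R" (3x3) and "t" (3): a world point X has camera coordinates R X + t; the wrist camera has in their place "T_tool_cam" (4x4, takes a point from camera to tool coordinates, whose origin is the TCP and whose axes are the tool frame's). Camera axes: x right, y down, z forward; pixel columns grow to the right and rows downward; lengths in m; the calibration is good to about 2 mm. A picture is of the moment at which its call begins: read the wrist's pose just before it. get_calibration takes no time and is no camera call.
- manip.finish_job(): hands the job in, once; it reports no verdict.
The state is a dict: "t": time; "joints": joint angles; "dq": joint speeds; "joint_torque": joint torques, N m; "tool_pos": TCP position; "orientation": TCP orientation; "ft_force": force on the tool from outside, world axes, zero at the start; "torque": the same for the moment, N m; "grip_width": finger opening in m.
Only numpy, scipy, OpenCV 4.12 (cv2) and the standard library are available. Lean on these libraries where they do the work, as an engineer would, in place of code of your own. Each camera call takes 0.05 s, during which the arm holds its last target.

## Task

Weigh the larger of the two lidded steel pails: lift it by the black grip on its handle, bring the handle over the sprung hook of the white scale, and ease it down gently until the spring carries it. Wait a moment for the hook to stop dipping before you let go, never dropping it onto the hook, and leave it hanging upright and still. Leave everything else on the table where it is.

Things in the scene. Friction and masses are not known exactly. Their poses are not given: they have to be found in the camera images.
- pail: The pail to weigh, the larger one: closed steel cylinder 96 mm in diameter, flat lid 100 mm across with its top at 90 mm, 0.37 to 0.68 kg. A rigid, fixed wire handle 6 mm thick arches over it in its own y-z plane, from y = +-52 mm beside the lid up to a straight top bar (pail_bar). Origin: centre of the underside; z up. Half a turn about z gives the same shape.
- pail_bar (a point): Centre of the straight top bar of the larger pail's handle, on its centreline, 150 mm above the underside. The bar is 28 mm long along y, 6 mm thick; under it is a free opening of 57 mm down to the lid, through which the hook passes along the pail's x (either way round). Axes as pail.
- pail_grip (a point): Centre of the black upright grip on the bar of the larger pail: block 14 mm (x) by 30 mm (y) by 42 mm (z), its centre 24 mm above pail_bar, its top 195 mm above the underside. Taken with the fingers closing along the pail's y (on its ends, 30 mm apart) the fingers stay clear of the hook. Axes as pail.
- scale: The scale, fixed: white base plate 250 x 130 x 10 mm (x = -80 to +170 mm in its own frame), white column 45 x 75 mm centred at x = +135 mm, top at 285 mm; the steel hook points out of its front along the scale's -x, towards the robot. Origin: on the table vertically under the hook's seat; z up.
- hook_seat (a point): Moves with the hook: where the centreline of a 6 mm bar lying along y in the seat comes to rest; 242 mm above the table unloaded. Hook of 8 mm bar: flat seat 12 mm long in x; on its -x side a tip slants up, its top 24 mm out and 19 mm above this point; on the +x side it slants up to a level arm, top 15 mm above this point. A bar comes in from -x over the tip, then down. Axes as scale.
- scale_hook (a joint): How far the hook has dipped, m: 0 unloaded, grows downwards, stop at 0.07. Spring 150 N/m, lightly damped, so the pail alone makes it dip 24 to 45 mm; it bounces for a second or two if it is loaded or let go suddenly.
- small_pail: Bystander: a smaller pail of the same make, 72 mm in diameter, lid top at 52 mm, grip top at 139 mm. Origin: centre of the underside.
- label_roll: Bystander: roll of paper labels standing upright, 72 mm in diameter, 90 mm high. Origin: centre of the underside.
- tub: Bystander: closed white plastic tub 123 x 173 x 64 mm. Origin: centre of the underside.
- jar: Bystander: amber glass jar 58 mm in diameter, 85 mm high. Origin: centre of the underside.
- spatula: Bystander: spatula lying in the steel tray at the robot's left. Origin: on its underside.

How it is judged:
On the way:
1. the pail's handle lies in the hook's seat and the hook, dipped by at least 15 mm, stands almost still while the grip is still held (distance between pail_bar and hook_seat below 0.02 m and value of joint scale_hook above 0.015 m and velocity of joint scale_hook between -0.02 and 0.02 m/s and contact force between the fingers and pail above 0.5 N), for 0.2 s.
At the end, for the whole second after the job is handed in: The larger pail hangs by its handle in the seat of the scale's hook (bar centre within 20 mm of the seat), the hook dipped by at least 18 mm, the pail upright within 0.2 rad, its underside at least 15 mm above the table, and pail (under 40 mm/s) and hook (under 30 mm/s) at rest (distance between pail_bar and hook_seat below 0.02 m and value of joint scale_hook above 0.018 m and velocity of joint scale_hook between -0.03 and 0.03 m/s and angle between pail's own z axis and vertical below 0.2 rad and height (world z) of pail above 0.015 m and linear speed of pail below 0.04 m/s); the robot touches nothing.
It fails at once if the hook is dropped onto or let bounce (it moves faster than 0.2 m/s) (velocity of joint scale_hook above 0.2 m/s or velocity of joint scale_hook below -0.2 m/s).
It fails at once if another thing on the table is moved by more than 30 mm or tipped over (distance of any of small_pail, label_roll, tub, jar, spatula from where it was at the start of the episode above 0.03 m or angle between any of small_pail, label_roll, tub, jar's own z axis and vertical above 0.5 rad).
It also fails if it takes over 64 s, if anything falls off the work surface, if the arm or the gripper's body presses on something with over 40 N, if the wrist force passes 120 N, or if a joint passes its speed limit or range.

## Working session

There is one attempt and no reset: what is moved stays moved. The work goes in short steps, Python scripts to look and compute and a tool call to move; the robot and the scene stay as the last step left them, time stands still between calls to the robot, and variables do not carry over. Pictures are saved under pics/ and viewed, and the job is handed in when it is done.

Besides the shell and the picture viewer there is one more tool, called after "Emit:" in YAML: its name, and indented under it one key for each argument. arm_command: Moves the arm, as the interface text tells. Its arguments: {"type":"object","properties":{"targets":{"type":"array","items":{"type":"array","items":{"type":"array","items":{"type":"number"}}}}},"required":["targets"]}

```bash
mkdir -p pics; python3 - <<'E'
from cell import manip
import cv2,numpy as np
s=manip.sense()
for k,v in s.items(): print(k,np.round(v,4).tolist())
for n in ["side","top"]:
    p,d=manip.snapshot(n); c=manip.get_calibration(n)
    cv2.imwrite(f"pics/{n}0.png",p[:,:,::-1]); np.save(f"{n}0_d.npy",d); np.save(f"{n}0_p.npy",p)
    print(n,{k:np.round(v,4).tolist() for k,v in c.items()})
E
```

```text
t 0.0
joints [1.1503, 0.6001, -0.0025, 1.6001, 0.0018, 0.9429, -0.0798]
dq [0.0007, 0.0008, 0.0005, 0.0, -0.0002, 0.0008, -0.0002]
joint_torque [0.0007, -76.5067, 1.4965, -25.2354, -0.0526, 0.0169, 0.0001]
tool_pos [0.2443, -0.6824, 0.4039]
orientation [[0.3371, -0.0007, 0.9415], [-0.9415, 0.0014, 0.3371], [-0.0015, -1.0, -0.0002]]
ft_force [-0.0209, 0.5197, -0.2738]
torque [0.0147, -0.0241, 0.0079]
grip_width 0.0928
side {'fx': 395.1711, 'fy': 395.1711, 'cx': 323.1687, 'cy': 202.125, 'R': [[-0.9512, -0.3081, 0.0191], [-0.1947, 0.5506, -0.8118], [0.2396, -0.7758, -0.5837]], 't': [0.5803, 0.1675, 1.1642]}
top {'fx': 463.3673, 'fy': 463.3673, 'cx': 321.5963, 'cy': 197.4557, 'R': [[-0.0203, -0.9995, -0.0232], [-0.9905, 0.0232, -0.1354], [0.1358, 0.0202, -0.9905]], 't': [0.1541, 0.5859, 1.3372]}
```

View pics/side0.png

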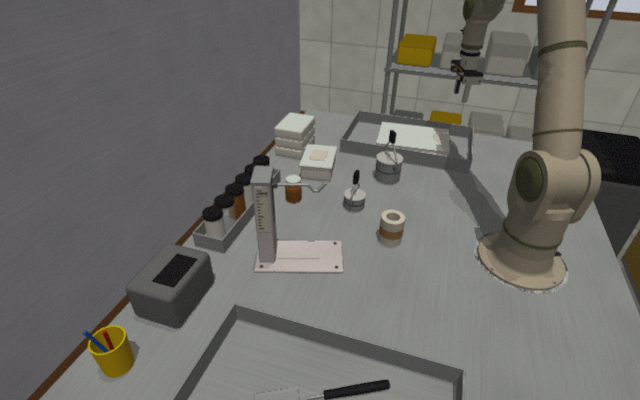

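View pics/top0.png

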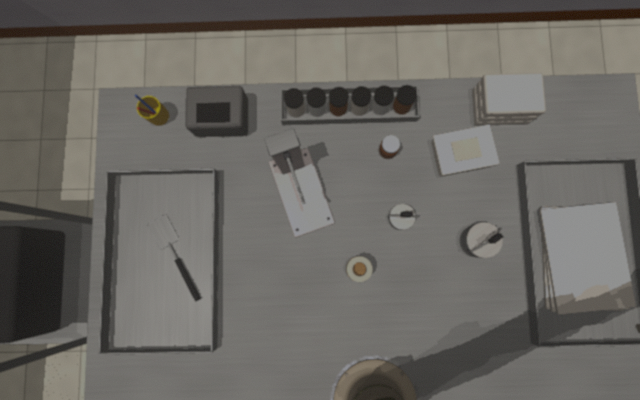

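```bash
cat > h.py <<'E'
import numpy as np,cv2
from cell import manip
def cloud(d,c):
    v,u=np.mgrid[0:d.shape[0],0:d.shape[1]]
    P=np.stack([(u-c['cx'])/c['fx']*d,(v-c['cy'])/c['fy']*d,d],-1)
    R=np.array(c['R']);t=np.array(c['t'])
    W=(P-t)@R
    W[d==0]=np.nan
    return W
def zoom(p,x0,y0,x1,y1,k,name):
    cv2.imwrite(name,cv2.resize(p[y0:y1,x0:x1,::-1],None,fx=k,fy=k,interpolation=cv2.INTER_CUBIC))
E
python3 - <<'E'
from h import *
for n,b1,b2 in [("top",(450,205,520,275),(250,120,350,245)),("side",(360,115,420,195),(240,155,350,280))]:
    p=np.load(n+"0_p.npy");d=np.load(n+"0_d.npy");W=cloud(d,manip.get_calibration(n))
    np.save(n+"_W.npy",W)
    zoom(p,*b1,7,f"pics/{n}_pail.png"); zoom(p,*b2,4 if n=='top' else 4,f"pics/{n}_scale.png")
    for b in (b1,b2):
        w=W[b[1]:b[3],b[0]:b[2]].reshape(-1,3); w=w[~np.isnan(w[:,0])]
        h=np.histogram(w[:,2],np.arange(-.01,.32,.01)); print(n,b,h[0])
        for lo,hi in [(.08,.1),(.11,.2),(.005,.016),(.2,.27),(.27,.3)]:
            q=w[(w[:,2]>lo)&(w[:,2]<hi)]
            if len(q)>3: print(lo,hi,len(q),np.round(np.median(q,0),4),np.round(q.min(0),3),np.round(q.max(0),3), np.round(cv2.minAreaRect(q[:,:2].astype(np.float32)),3) if 0 else cv2.minAreaRect(q[:,:2].astype(np.float32)))
E
```

```text
top (450, 205, 520, 275) [1531 2136   27   30   32   18   40   24   30  353  498   10    9   14
   14    9   10   12   13   14   61    0    0    0    0    0    0    0
    0    0    0    0]
0.08 0.1 851 [ 0.4515 -0.3109  0.0905] [ 0.403 -0.365  0.08 ] [ 0.502 -0.265  0.099] ((0.45191746950149536, -0.3144218325614929), (0.09868572652339935, 0.09885329008102417), 13.519394874572754)
0.11 0.2 156 [ 0.4492 -0.3071  0.1784] [ 0.423 -0.354  0.11 ] [ 0.483 -0.273  0.2  ] ((0.45257657766342163, -0.3147668242454529), (0.014210459776222706, 0.09801501035690308), 36.9542236328125)
0.005 0.016 249 [ 0.4348 -0.3445  0.0062] [ 0.353 -0.451  0.005] [ 0.561 -0.235  0.016] ((0.45662879943847656, -0.3431589603424072), (0.21236807107925415, 0.2061396986246109), 88.68644714355469)
top (250, 120, 350, 245) [3388 5884 1694   90   73   64   17   21   17   15   15   17   21   17
   13   23   20   22   22   22   16   24   19   21   37   36  155   68
   10  598    9    0]
0.08 0.1 30 [0.6772 0.2288 0.0905] [0.667 0.195 0.08 ] [0.69  0.263 0.1  ] ((0.6776929497718811, 0.22821970283985138), (0.004366829991340637
[... 1970 characters left out ...]
67  -0.118  0.11 ] [0.898 0.276 0.2  ] ((0.7998623251914978, 0.08581076562404633), (0.06693398952484131, 0.4410646855831146), 32.559783935546875)
0.005 0.016 2486 [0.6082 0.2003 0.0082] [ 0.479 -0.367  0.005] [0.893 0.305 0.016] ((0.7106667160987854, -0.03321319818496704), (0.3491825461387634, 0.6609641909599304), 11.666576385498047)
0.2 0.27 694 [0.6781 0.2624 0.2453] [0.548 0.182 0.2  ] [0.713 0.276 0.27 ] ((0.6417266726493835, 0.20876428484916687), (0.18499502539634705, 0.06179286539554596), 32.883392333984375)
0.27 0.3 407 [0.6978 0.2415 0.2831] [0.667 0.189 0.27 ] [0.736 0.278 0.286] ((0.7007917761802673, 0.23303596675395966), (0.04880780354142189, 0.081277035176754), 19.10112953186035)
```

```bash
python3 - <<'E'
from h import *
def pca(q):
    m=q.mean(0);u,s,vt=np.linalg.svd(q-m);return m,np.degrees(np.arctan2(vt[0,1],vt[0,0]))%180
for n,b1,b2 in [("top",(450,205,520,275),(250,120,350,245)),("side",(360,115,420,195),(240,155,350,280))]:
    W=np.load(n+"_W.npy")
    w=W[b1[1]:b1[3],b1[0]:b1[2]].reshape(-1,3); w=w[~np.isnan(w[:,0])]
    for lo,hi in [(.105,.2),(.155,.2),(.187,.2)]:
        q=w[(w[:,2]>lo)&(w[:,2]<hi)][:,:2]; r=cv2.minAreaRect(q.astype(np.float32)); print(n,'handle',lo,len(q),pca(q),r)
    q=w[(w[:,2]>.086)&(w[:,2]<.095)][:,:2]; print('lid enc',cv2.minEnclosingCircle(q.astype(np.float32)))
    w=W[b2[1]:b2[3],b2[0]:b2[2]].reshape(-1,3); w=w[~np.isnan(w[:,0])]
    q=w[(w[:,2]>.278)&(np.abs(w[:,1]-.235)<.06)&(w[:,0]<.76)]; print('col',q.mean(0),cv2.minAreaRect(q[:,:2].astype(np.float32)))
    k=(w[:,2]>.22)&(w[:,2]<.28)&(w[:,0]<.655)&(w[:,1]<.25)
    q=w[k]; print('hook',len(q),pca(q[:,:2]))
    a=np.radians(18.8);e=np.array([np.cos(a),np.sin(a)])
    # along/perp rel. to column centre
    c=np.array([.6985,.2335]); 
    s=(q[:,:2]-c)@e; pp=(q[:,:2]-c)@[-e[1],e[0]]
    o=np.argsort(s); print(np.round(np.c_[s,pp,q[:,2]][o][:: max(1,len(o)//40)],4).tolist())
    k=(w[:,2]>.005)&(w[:,2]<.014)&(w[:,0]>.45)&(w[:,0]<.75)
    m=np.zeros(W.shape[:2],np.uint8)
    zz=(W[...,2]>.006)&(W[...,2]<.015);zz[:b2[1]]=0;zz[b2[3]:]=0;zz[:,:b2[0]]=0;zz[:,b2[2]:]=0
    nc,l,st,_=cv2.connectedComponentsWithStats(zz.astype(np.uint8));i=1+np.argmax(st[1:,4])
    q=W[l==i][:,:2];print('base',cv2.minAreaRect(q.astype(np.float32)))
E
```

```text
top handle 0.105 164 (array([ 0.44896847, -0.30799688]), np.float64(127.03113695396956)) ((0.45177969336509705, -0.31370753049850464), (0.014210459776222706, 0.10303099453449249), 36.9542236328125)
top handle 0.155 107 (array([ 0.45175356, -0.31105281]), np.float64(128.65867525287186)) ((0.45257604122161865, -0.3147661089897156), (0.014210459776222706, 0.03094054013490677), 36.9542236328125)
top handle 0.187 65 (array([ 0.45231951, -0.313835  ]), np.float64(125.07279871256998)) ((0.4526905417442322, -0.3150938153266907), (0.013840354979038239, 0.030254647135734558), 35.49040985107422)
lid enc ((0.4526190161705017, -0.3132360875606537), 0.05272916331887245)
col [0.69784707 0.23323597 0.28519584] ((0.6984610557556152, 0.23349829018115997), (0.04989295080304146, 0.07888051122426987), 19.049571990966797)
hook 142 (array([0.60099001, 0.2007332 ]), np.float64(18.60740117065987))
[[-0.1613, -0.0006, 0.2616], [-0.1586, -0.0014, 0.2598], [-0.156, -0.0022, 0.258], [-0.1527, -0.003, 0.2519], [-0.15, -0.0015, 0.2552], [-0.147, 0.0033, 0.247], [-0.1447, 0.0025, 0.2474], [-0.1416, 0.0017, 0.2434],
[... 2609 characters left out ...]
76, 0.0025, 0.2535], [-0.1051, 0.0002, 0.252], [-0.1024, -0.0028, 0.253], [-0.0975, 0.0029, 0.2506], [-0.0949, 0.0004, 0.252], [-0.0922, -0.0024, 0.2471], [-0.0874, 0.0011, 0.2554], [-0.0848, 0.0012, 0.2524], [-0.0823, 0.0007, 0.2551], [-0.0796, 0.0002, 0.2517], [-0.077, -0.0013, 0.2507], [-0.0746, -0.0003, 0.2544], [-0.0721, -0.0008, 0.2571], [-0.0696, 0.0006, 0.2549], [-0.0669, 0.0002, 0.2516], [-0.0643, -0.0008, 0.2509], [-0.0618, -0.003, 0.2555], [-0.0593, -0.0006, 0.254], [-0.0568, 0.0001, 0.2514], [-0.0541, -0.0033, 0.2552], [-0.0518, -0.0007, 0.2569], [-0.0466, -0.0, 0.2513]]
base ((0.615928053855896, 0.20643845200538635), (0.24872107803821564, 0.13086779415607452), 19.18883514404297)
```

View pics/top_scale.png

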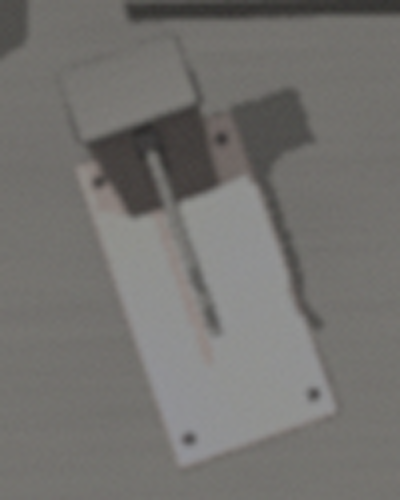

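View pics/top_pail.png

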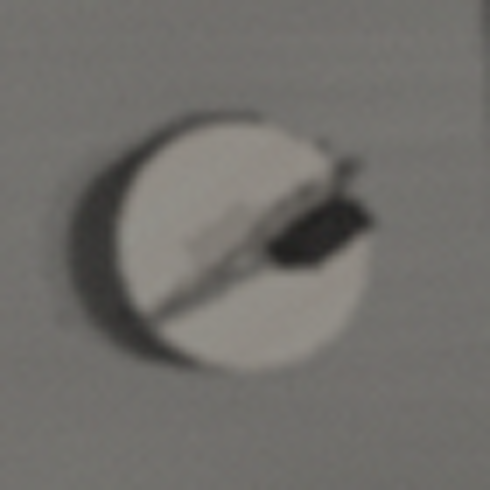

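Emit:
arm_command:
  targets:
    - [[-0.02,-0.01,0.022,0,-1,0,1],[-0.055,-0.026,0.062,0,-3,0,1],[-0.095,-0.026,0.107,0,-5.5,0,1],[-0.135,-0.026,0.157,0,-8,0,1],[-0.175,-0.026,0.205,0,-10.5,0,1],[-0.212,-0.026,0.25,0,-13,0,1],[-0.245,-0.026,0.285,0,-15,0,1],[-0.266,-0.026,0.309,0,-16.5,0,1],[-0.276,-0.026,0.321,0,-16.8,0,1],[-0.276,-0.026,0.321,0,-16.8,0,1]]

```text
t: 1.35
tool_pos: [0.4538, -0.3143, 0.4306]
orientation: [[0.595, -0.0, 0.803], [-0.803, 0.0, 0.595], [-0.0, -1.0, -0.0]]
ft_force: [0.0, -0.7, 0.0]
grip_width: 0.0926
```

```bash
cat >> h.py <<'E'
from scipy.spatial.transform import Rotation as Ro
def to_tool(pos,yaw):
    """world TCP target, tool-x yaw deg, pointing down -> shift, rotvec deg"""
    s=manip.sense();R=np.array(s['orientation']);p=np.array(s['tool_pos'])
    a=np.radians(yaw);x=np.array([np.cos(a),np.sin(a),0]);y=np.array([0,0,-1.]);T=np.c_[x,y,np.cross(x,y)]
    return np.round(R.T@(np.array(pos)-p),4),np.round(Ro.from_matrix(R.T@T).as_rotvec(degrees=True),2)
def st():
    s=manip.sense();R=np.array(s['orientation'])
    print(s['t'],np.round(s['tool_pos'],4),'yaw',np.degrees(np.arctan2(R[1,0],R[0,0])).round(2),'ydir',R[:,1].round(3),'F',np.round(s['ft_force'],2),'T',np.round(s['torque'],2),'w',round(float(s['grip_width']),4))
E
python3 - <<'E'
from h import *
st()
s=manip.sense()
p,d=manip.snapshot('wrist');c=manip.get_calibration('wrist');zoom(p,0,0,640,400,1,'pics/w1.png')
T=np.array(c['T_tool_cam']);R=np.array(s['orientation'])
M=np.eye(4);M[:3,:3]=R;M[:3,3]=s['tool_pos'];C=np.linalg.inv(M@T)
W=cloud(d,dict(fx=c['fx'],fy=c['fy'],cx=c['cx'],cy=c['cy'],R=C[:3,:3],t=C[:3,3])).reshape(-1,3);W=W[~np.isnan(W[:,0])]
W=W[np.hypot(W[:,0]-.4535,W[:,1]+.314)<.07]
for lo,hi in [(.186,.2),(.11,.2),(.085,.095)]:
    q=W[(W[:,2]>lo)&(W[:,2]<hi)][:,:2]
    if len(q)>5: print(lo,len(q),q.mean(0),cv2.minAreaRect(q.astype(np.float32)))
print(to_tool([.4535,-.314,.344],-53.5))
E
```

```text
1.35 [ 0.4538 -0.3143  0.4306] yaw -53.46 ydir [-0.  0. -1.] F [ 0.03 -0.7   0.02] T [ 0.   -0.03  0.01] w 0.0926
0.186 1044 [ 0.45416093 -0.31698386] ((0.45364174246788025, -0.3175168037414551), (0.01350138708949089, 0.029398512095212936), 36.37305450439453)
0.11 2057 [ 0.45499723 -0.31635325] ((0.45348384976387024, -0.31739258766174316), (0.013484367169439793, 0.09639649093151093), 35.99501419067383)
0.085 7056 [ 0.45962039 -0.31273117] ((0.4529579281806946, -0.3182241916656494), (0.09894465655088425, 0.09848376363515854), 80.96064758300781)
(array([-0.0008,  0.0866,  0.001 ]), array([ 0.04, -0.05, -0.  ]))
```

View pics/w1.png

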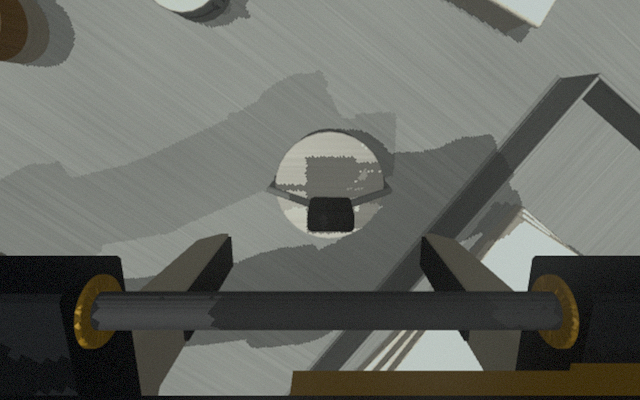

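The wrist view shows the black grip centred between the open fingers, at about (330,214) against finger tips at 230 and 422. It also confirms the handle's yaw. I'll go down and grip.

Emit:
arm_command:
  targets:
    - [[0.001,0.02,-0.001,0,0,0,1],[0.001,0.05,-0.001,0,0,0,1],[0.001,0.074,-0.001,0,0,0,1],[0.001,0.086,-0.001,0,0,0,1],[0.001,0.086,-0.001,0,0,0,1],[0.001,0.086,-0.001,0,0,0,-1],[0.001,0.086,-0.001,0,0,0,-1],[0.001,0.086,-0.001,0,0,0,-1],[0.001,0.086,-0.001,0,0,0,-1],[0.001,0.086,-0.001,0,0,0,-1]]

```text
t: 2.65
tool_pos: [0.4534, -0.3159, 0.3448]
orientation: [[0.595, 0.0, 0.804], [-0.804, -0.0, 0.595], [0.0, -1.0, 0.0]]
ft_force: [0.2, -0.4, 0.4]
grip_width: 0.0477
```

```bash
python3 - <<'E'
from h import *
st()
E
```

```text
2.65 [ 0.4534 -0.3159  0.3448] yaw -53.5 ydir [ 0. -0. -1.] F [ 0.24 -0.44  0.39] T [-0.    0.   -0.01] w 0.0477
```

Still closing; I'll hold, then make a small lift.

Emit:
arm_command:
  targets:
    - [[0,0,0,0,0,0,-1],[0,0,0,0,0,0,-1],[0,0,0,0,0,0,-1],[0,0,0,0,0,0,-1],[0,0,0,0,0,0,-1],[0,0,0,0,0,0,-1]]

```text
t: 3.4
tool_pos: [0.4534, -0.316, 0.3446]
orientation: [[0.595, -0.0, 0.804], [-0.804, -0.0, 0.595], [0.0, -1.0, -0.0]]
ft_force: [0.8, -0.9, -3.3]
grip_width: 0.0302
```

Emit:
arm_command:
  targets:
    - [[0,-0.01,0,0,0,0,-1],[0,-0.03,0,0,0,0,-1],[0,-0.06,0,0,0,0,-1],[0,-0.09,0,0,0,0,-1],[0,-0.12,0,0,0,0,-1],[0,-0.15,0,0,0,0,-1],[0,-0.175,0,0,0,0,-1],[0,-0.19,0,0,0,0,-1],[0,-0.19,0,0,0,0,-1],[0,-0.19,0,0,0,0,-1]]

```text
t: 4.65
tool_pos: [0.4531, -0.3157, 0.5337]
orientation: [[0.595, -0.002, 0.804], [-0.804, 0.001, 0.595], [-0.002, -1.0, -0.001]]
ft_force: [-0.6, -0.6, -6.5]
grip_width: 0.0299
```

```bash
python3 - <<'E'
from h import *
st()
p,d=manip.snapshot('wrist');zoom(p,0,0,640,400,1,'pics/w2.png')
p,d=manip.snapshot('side');zoom(p,300,20,500,220,3,'pics/s2.png')
print(to_tool([.4535,-.316,.535],-71.2))
E
```

```text
4.65 [ 0.4531 -0.3157  0.5337] yaw -53.5 ydir [-0.002  0.001 -1.   ] F [-0.65 -0.61 -6.48] T [ 0.   -0.02  0.03] w 0.0299
(array([ 0.0003, -0.0015,  0.0002]), array([ 0.06, 17.7 , -0.1 ]))
```

View pics/s2.png

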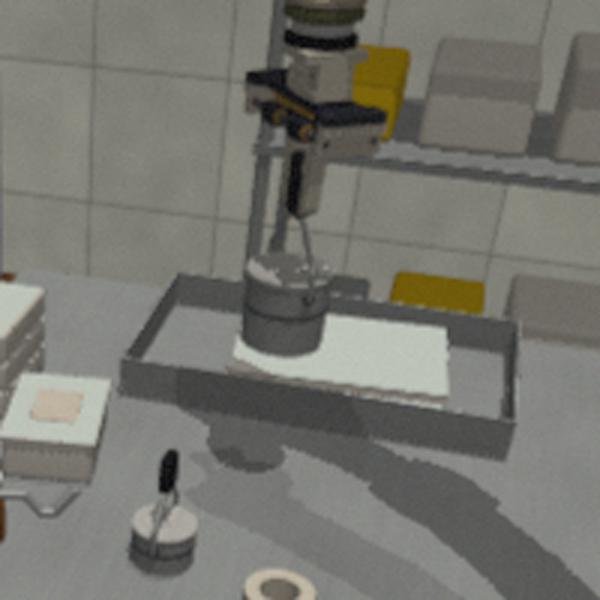

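Emit:
arm_command:
  targets:
    - [[-0.006,0,0.005,0,0.3,0,-1],[-0.02,0,0.018,0,1,0,-1],[-0.042,0,0.037,0,2,0,-1],[-0.068,0,0.06,0,3.4,0,-1],[-0.098,0,0.087,0,4.9,0,-1],[-0.128,0,0.113,0,6.4,0,-1],[-0.154,0,0.137,0,7.7,0,-1],[-0.174,0,0.154,0,8.7,0,-1],[-0.186,0,0.165,0,9.3,0,-1],[-0.19,0,0.168,0,9.5,0,-1]]

```text
t: 6.0
tool_pos: [0.4753, -0.0619, 0.5345]
orientation: [[0.456, -0.0, 0.89], [-0.89, 0.0, 0.456], [-0.0, -1.0, -0.0]]
ft_force: [-0.1, -0.1, -4.3]
grip_width: 0.03
```

```bash
python3 - <<'E'
from h import *
st()
print(to_tool([.4956,.165,.534],-71.2))
E
```

```text
6.0 [ 0.4753 -0.0619  0.5345] yaw -62.89 ydir [-0.  0. -1.] F [-0.08 -0.09 -4.25] T [-0.06  0.02  0.07] w 0.03
(array([-0.1927,  0.0006,  0.1215]), array([ 0.01,  8.31, -0.02]))
```

Emit:
arm_command:
  targets:
    - [[-0.006,0,0.004,0,0.3,0,-1],[-0.02,0,0.013,0,1,0,-1],[-0.042,0,0.027,0,2,0,-1],[-0.07,0,0.044,0,3.2,0,-1],[-0.1,0,0.063,0,4.5,0,-1],[-0.13,0,0.082,0,5.8,0,-1],[-0.156,0,0.099,0,6.9,0,-1],[-0.176,0,0.112,0,7.7,0,-1],[-0.188,0,0.119,0,8.2,0,-1],[-0.193,0,0.121,0,8.3,0,-1]]

```text
t: 7.25
tool_pos: [0.4957, 0.1638, 0.5345]
orientation: [[0.321, -0.0, 0.947], [-0.947, -0.0, 0.321], [0.0, -1.0, -0.0]]
ft_force: [-0.6, -0.8, -5.3]
grip_width: 0.0296
```

Emit:
arm_command:
  targets:
    - [[0,0.005,0,0,0,0,-1],[0,0.015,0,0,0,0,-1],[0,0.027,0,0,0,0,-1],[0,0.041,0,0,0,0,-1],[0,0.053,0,0,0,0,-1],[0,0.061,0,0,0,0,-1],[0,0.065,0,0,0,0,-1],[0,0.065,0,0,0,0,-1],[0,0.065,0,0,0,0,-1],[0,0.065,0,0,0,0,-1]]

```text
t: 8.5
tool_pos: [0.4956, 0.1637, 0.47]
orientation: [[0.321, 0.001, 0.947], [-0.947, 0.0, 0.321], [0.0, -1.0, 0.001]]
ft_force: [0.4, -0.0, -5.0]
grip_width: 0.0293
```

```bash
python3 - <<'E'
from h import *
st()
for n in ['side','top','wrist']:
    s=manip.sense();p,d=manip.snapshot(n);np.save(n+'3_d.npy',d);np.save(n+'3_p.npy',p)
    zoom(p,*dict(side=(230,100,390,220),top=(220,110,380,230),wrist=(0,0,640,400))[n],1 if n=='wrist' else 5,f'pics/{n}3.png')
    if n=='wrist':
        c=manip.get_calibration('wrist');M=np.eye(4);M[:3,:3]=s['orientation'];M[:3,3]=s['tool_pos'];C=np.linalg.inv(M@np.array(c['T_tool_cam']))
        W=cloud(d,dict(fx=c['fx'],fy=c['fy'],cx=c['cx'],cy=c['cy'],R=C[:3,:3],t=C[:3,3]))
    else: W=cloud(d,manip.get_calibration(n))
    w=W.reshape(-1,3);w=w[~np.isnan(w[:,0])]
    a=np.radians(18.8);e=np.array([np.cos(a),np.sin(a)]);c0=np.array([.5713,.1908])
    S=np.c_[(w[:,:2]-c0)@e,(w[:,:2]-c0)@[-e[1],e[0]],w[:,2]]
    # hook points: tip end
    h=S[(S[:,0]>-.04)&(S[:,0]<.09)&(abs(S[:,1])<.02)&(S[:,2]>.215)&(S[:,2]<.28)]
    print(n,'hook',len(h),'xmin',np.sort(h[:,0])[:4].round(4),'ymean',h[:,1].mean(), np.polyfit(h[:,0],h[:,1],1))
    # handle: points around pail
    g=S[(S[:,0]>-.13)&(S[:,0]<-.04)&(abs(S[:,1])<.07)&(S[:,2]>.222)&(S[:,2]<.28)]
    if len(g)>5: print('handle',len(g),g.mean(0),cv2.minAreaRect(g[:,:2].astype(np.float32)))
    l=S[(S[:,0]>-.15)&(S[:,0]<.0)&(abs(S[:,1])<.07)&(S[:,2]>.18)&(S[:,2]<.222)]
    print('lid',len(l), cv2.minAreaRect(l[:,:2].astype(np.float32)) if len(l)>5 else '', np.median(l[:,2]) if len(l) else '')
E
```

```text
8.5 [0.4956 0.1637 0.47  ] yaw -71.3 ydir [ 0.001  0.    -1.   ] F [ 0.4  -0.   -5.01] T [ 0.03 -0.04  0.02] w 0.0293
side hook 169 xmin [-0.0379 -0.0377 -0.0352 -0.0331] ymean -1.4202912457660113e-05 [-0.02070528  0.00060774]
handle 72 [-0.07904468  0.02364324  0.24607371] ((-0.07887431979179382, 0.0009926855564117432), (0.10596704483032227, 0.005212364252656698), 89.38623046875)
lid 954 ((-0.07903525233268738, -0.0004965215921401978), (0.09815412759780884, 0.09933467209339142), 29.4561710357666) 0.21288175524193853
top hook 64 xmin [0.037  0.0392 0.0399 0.0408] ymean -0.0002043024848718679 [-0.00850766  0.0003384 ]
lid 0  
wrist hook 2080 xmin [-0.0397 -0.0397 -0.0397 -0.0397] ymean -0.002421322700157853 [-0.00531405 -0.0023866 ]
handle 891 [-0.08040386 -0.00140932  0.24633832] ((-0.07985977083444595, -0.0015749819576740265), (0.1092459186911583, 0.009151852689683437), 89.69659423828125)
lid 11595 ((-0.06786767393350601, -0.0016965605318546295), (0.1084977313876152, 0.07147101312875748), 89.93475341796875) 0.21402352646399048
```

View pics/side3.png

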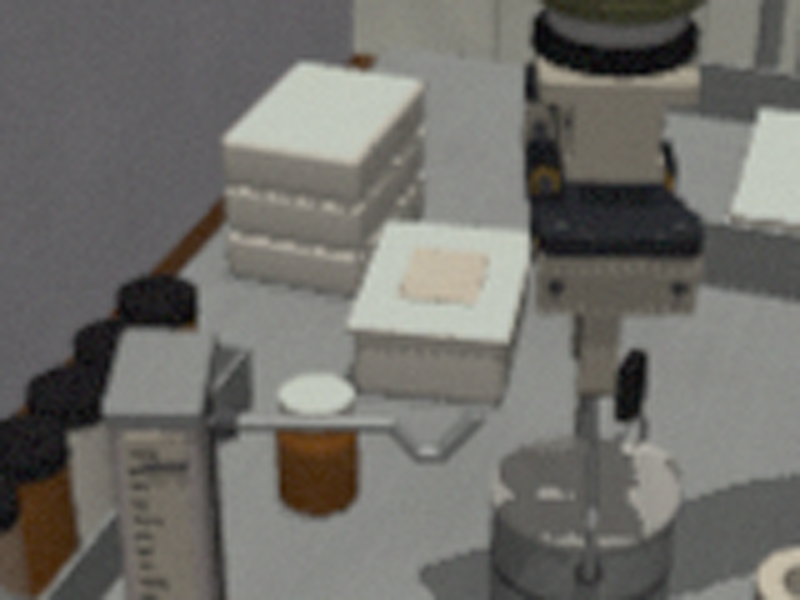

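View pics/top3.png

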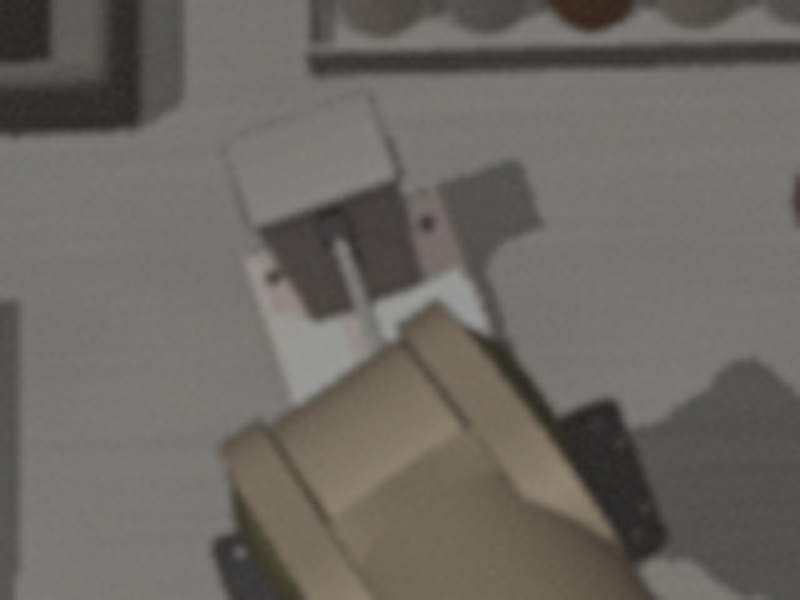

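View pics/wrist3.png

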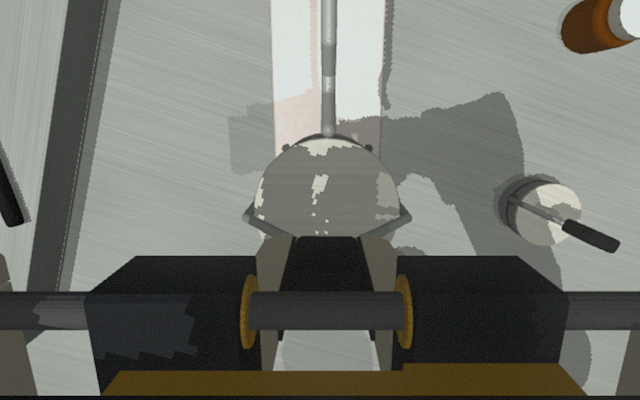

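The handle is lined up with the hook to within 1 mm sideways. The bar is about 33 mm above the seat and 79 mm in front of it. I'll move straight in.

Emit:
arm_command:
  targets:
    - [[0,0,0.004,0,0,0,-1],[0,0,0.014,0,0,0,-1],[0,0,0.026,0,0,0,-1],[0,0,0.039,0,0,0,-1],[0,0,0.052,0,0,0,-1],[0,0,0.064,0,0,0,-1],[0,0,0.073,0,0,0,-1],[0,0,0.078,0,0,0,-1],[0,0,0.079,0,0,0,-1],[0,0,0.079,0,0,0,-1]]

```text
t: 9.9
tool_pos: [0.5702, 0.1889, 0.4697]
orientation: [[0.321, -0.0, 0.947], [-0.947, -0.0, 0.321], [0.0, -1.0, -0.0]]
ft_force: [0.2, 0.6, -4.7]
grip_width: 0.03
```

```bash
python3 - <<'E'
from h import *
st()
for n in ['side','wrist']:
    p,d=manip.snapshot(n)
    zoom(p,*dict(side=(230,100,390,220),wrist=(0,0,640,400))[n],1 if n=='wrist' else 5,f'pics/{n}4.png')
    if n=='side':
        w=cloud(d,manip.get_calibration(n)).reshape(-1,3);w=w[~np.isnan(w[:,0])]
        a=np.radians(18.8);e=np.array([np.cos(a),np.sin(a)]);c0=np.array([.5713,.1908])
        S=np.c_[(w[:,:2]-c0)@e,(w[:,:2]-c0)@[-e[1],e[0]],w[:,2]]
        l=S[(abs(S[:,0])<.06)&(abs(S[:,1])<.07)&(S[:,2]>.2)&(S[:,2]<.222)];print('lid',len(l),cv2.minAreaRect(l[:,:2].astype(np.float32)))
        g=S[(abs(S[:,0])<.05)&(S[:,1]>.016)&(S[:,1]<.055)&(S[:,2]>.222)&(S[:,2]<.27)];print('h',len(g),g.mean(0))
E
```

```text
9.9 [0.5702 0.1889 0.4697] yaw -71.3 ydir [-0. -0. -1.] F [ 0.22  0.59 -4.75] T [0.01 0.07 0.  ] w 0.03
lid 709 ((-0.0016256999224424362, -0.0008524060249328613), (0.10017026960849762, 0.09884042292833328), 57.881065368652344)
h 48 [-0.00033791  0.03487649  0.24837098]
```

View pics/side4.png

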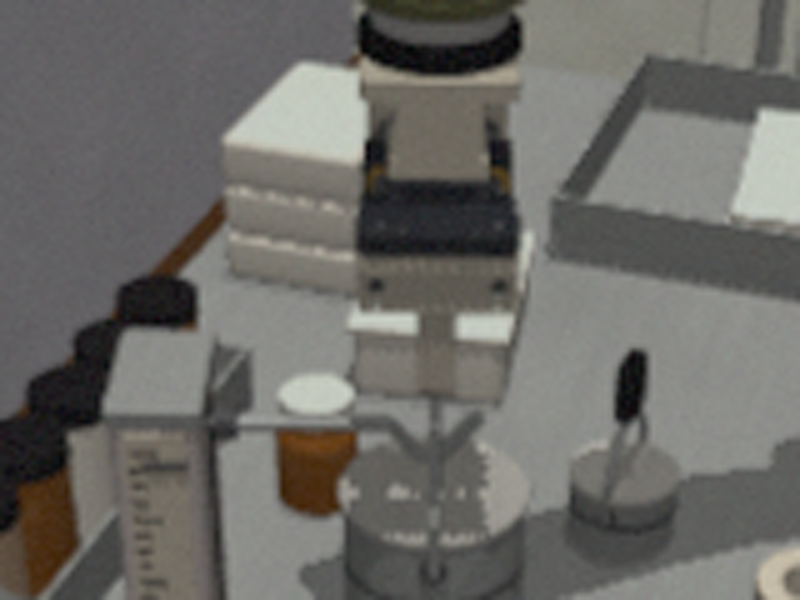

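View pics/wrist4.png

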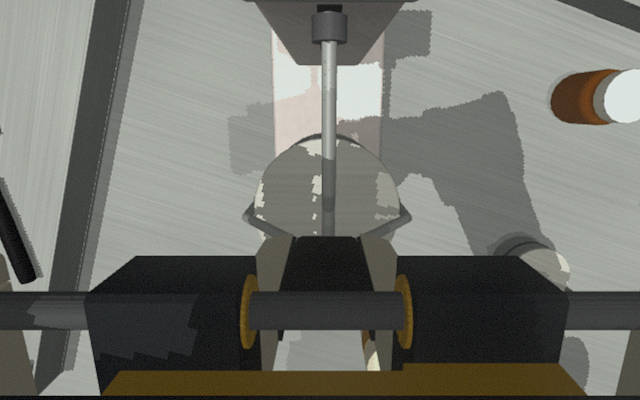

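Emit:
arm_command:
  targets:
    - [[0,0.004,0,0,0,0,-1],[0,0.01,0,0,0,0,-1],[0,0.016,0,0,0,0,-1],[0,0.021,0,0,0,0,-1],[0,0.025,0,0,0,0,-1],[0,0.029,0,0,0,0,-1],[0,0.033,0,0,0,0,-1],[0,0.037,0,0,0,0,-1],[0,0.041,0,0,0,0,-1],[0,0.044,0,0,0,0,-1]]

```text
t: 11.25
tool_pos: [0.5704, 0.189, 0.4256]
orientation: [[0.321, 0.0, 0.947], [-0.947, 0.0, 0.321], [-0.0, -1.0, 0.0]]
ft_force: [-0.3, 0.4, -4.5]
grip_width: 0.0296
```

```bash
cat > look.py <<'E'
import sys
from h import *
k=sys.argv[1]
st();F=[]
p,d=manip.snapshot('side');zoom(p,230,100,390,220,5,f'pics/side{k}.png')
for i in range(3):
    F.append(manip.sense()['ft_force']); manip.snapshot('top')
print('Fmean',np.mean(F,0).round(2),np.array(F)[:,2].round(2))
w=cloud(d,manip.get_calibration('side')).reshape(-1,3);w=w[~np.isnan(w[:,0])]
a=np.radians(18.8);e=np.array([np.cos(a),np.sin(a)]);c0=np.array([.5713,.1908])
S=np.c_[(w[:,:2]-c0)@e,(w[:,:2]-c0)@[-e[1],e[0]],w[:,2]]
h=S[(S[:,0]>.035)&(S[:,0]<.08)&(abs(S[:,1])<.01)&(S[:,2]>.17)&(S[:,2]<.27)]
print('hook arm z top',np.percentile(h[:,2],[50,90]).round(4),'dip est',(.2535-np.median(h[:,2])).round(4))
E
python3 look.py 5
```

```text
11.25 [0.5704 0.189  0.4256] yaw -71.3 ydir [ 0.  0. -1.] F [-0.25  0.36 -4.5 ] T [ 0.01  0.   -0.02] w 0.0296
Fmean [ 0.2  -0.47 -2.99] [-3.72 -2.9  -2.35]
hook arm z top [0.2425 0.2456] dip est 0.011
```

View pics/side5.png

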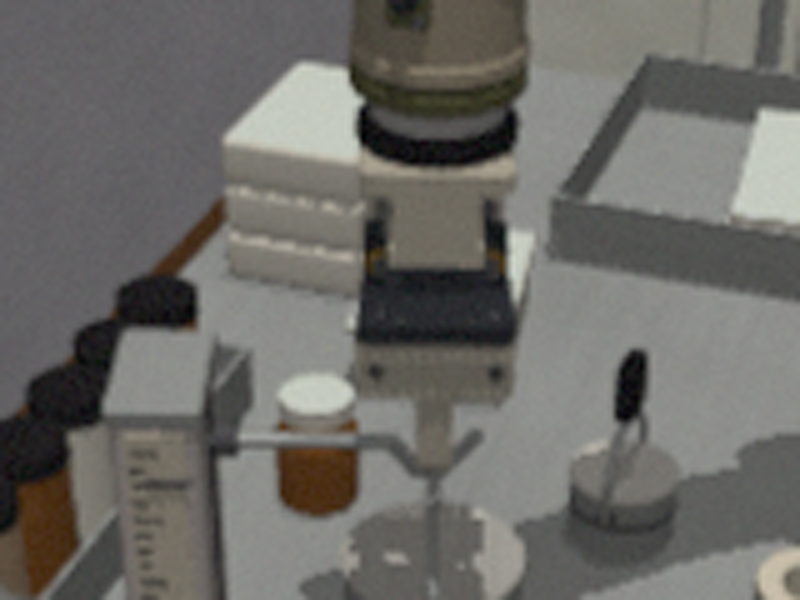

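The bar is in the seat, with the hook dipped about 11 mm and load transferring to it. I'll keep easing down.

Emit:
arm_command:
  targets:
    - [[0,0.002,0,0,0,0,-1],[0,0.004,0,0,0,0,-1],[0,0.006,0,0,0,0,-1],[0,0.008,0,0,0,0,-1],[0,0.01,0,0,0,0,-1],[0,0.012,0,0,0,0,-1],[0,0.013,0,0,0,0,-1],[0,0.013,0,0,0,0,-1],[0,0.013,0,0,0,0,-1],[0,0.013,0,0,0,0,-1]]

```text
t: 12.7
tool_pos: [0.5704, 0.189, 0.4128]
orientation: [[0.321, 0.0, 0.947], [-0.947, 0.0, 0.321], [-0.0, -1.0, 0.0]]
ft_force: [-0.3, 0.2, -1.5]
grip_width: 0.03
```

```bash
python3 look.py 6
```

```text
12.7 [0.5704 0.189  0.4128] yaw -71.3 ydir [ 0.  0. -1.] F [-0.33  0.2  -1.54] T [ 0.02 -0.01 -0.01] w 0.03
Fmean [ 0.6  -0.1  -1.51] [-2.58 -1.01 -0.93]
hook arm z top [0.2304 0.2323] dip est 0.0231
```

Emit:
arm_command:
  targets:
    - [[0,0.002,0,0,0,0,-1],[0,0.004,0,0,0,0,-1],[0,0.006,0,0,0,0,-1],[0,0.007,0,0,0,0,-1],[0,0.008,0,0,0,0,-1],[0,0.008,0,0,0,0,-1],[0,0.008,0,0,0,0,-1],[0,0.008,0,0,0,0,-1],[0,0.008,0,0,0,0,-1]]

```text
t: 14.02
tool_pos: [0.5704, 0.189, 0.4048]
orientation: [[0.321, 0.0, 0.947], [-0.947, 0.0, 0.321], [-0.0, -1.0, 0.0]]
ft_force: [0.3, -0.3, -0.5]
grip_width: 0.0297
```

```bash
python3 look.py 7; python3 look.py 7b
```

```text
14.025 [0.5704 0.189  0.4048] yaw -71.3 ydir [ 0.  0. -1.] F [ 0.31 -0.31 -0.53] T [ 0.06 -0.1  -0.01] w 0.0297
Fmean [ 0.41  0.11 -0.51] [-0.05 -1.03 -0.45]
hook arm z top [0.2214 0.2239] dip est 0.0321
14.225 [0.5704 0.189  0.4047] yaw -71.3 ydir [-0.  0. -1.] F [-0.38 -0.22 -1.01] T [ 0.08 -0.15 -0.06] w 0.0299
Fmean [ 0.87  0.13 -0.98] [-1.69 -0.78 -0.48]
hook arm z top [0.2212 0.2238] dip est 0.0323
```

View pics/side7b.png

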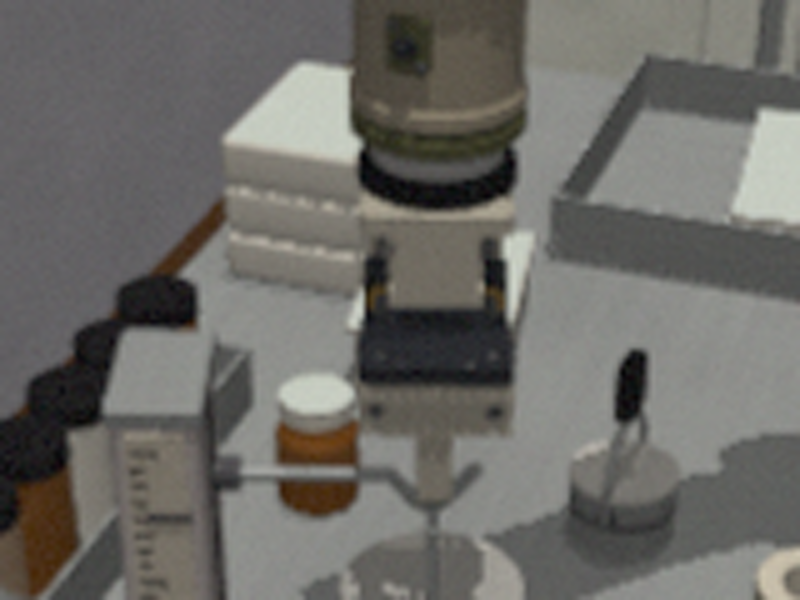

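Emit:
arm_command:
  targets:
    - [[0,0.002,0,0,0,0,-1],[0,0.003,0,0,0,0,-1],[0,0.004,0,0,0,0,-1],[0,0.004,0,0,0,0,-1],[0,0.004,0,0,0,0,-1],[0,0.004,0,0,0,0,-1],[0,0.004,0,0,0,0,-1],[0,0.004,0,0,0,0,-1]]

```text
t: 15.42
tool_pos: [0.5704, 0.189, 0.4007]
orientation: [[0.321, -0.0, 0.947], [-0.947, 0.0, 0.321], [-0.0, -1.0, -0.0]]
ft_force: [0.0, 0.2, 0.1]
grip_width: 0.0297
```

```bash
python3 - <<'E'
from h import *
F=[]
for i in range(25):
    F.append(manip.sense()['ft_force']); manip.snapshot('top')
F=np.array(F);print(F.mean(0),F.std(0)/5)
E
python3 look.py 8
```

```text
[0.67460707 0.42643846 0.15824167] [0.12508064 0.07068607 0.08235843]
16.675 [0.5704 0.189  0.4007] yaw -71.3 ydir [-0. -0. -1.] F [ 1.04  0.17 -0.31] T [ 0.04 -0.18 -0.04] w 0.0294
Fmean [0.77 0.49 0.53] [ 1.22 -0.35  0.73]
hook arm z top [0.218  0.2206] dip est 0.0355
```

Wrist force is now about zero (0.16 N) with the hook dipped about 35 mm and still, so the spring carries the pail. Releasing.

Emit:
arm_command:
  targets:
    - [[0,0,0,0,0,0,-0.25],[0,0,0,0,0,0,-0.2],[0,0,0,0,0,0,-0.1],[0,0,0,0,0,0,0],[0,0,0,0,0,0,0.2],[0,0,0,0,0,0,0.4],[0,0,0,0,0,0,0.5],[0,0,0,0,0,0,0.5],[0,0,0,0,0,0,0.5],[0,0,0,0,0,0,0.5]]

```text
t: 18.12
tool_pos: [0.5704, 0.189, 0.4007]
orientation: [[0.321, 0.0, 0.947], [-0.947, 0.0, 0.321], [-0.0, -1.0, 0.0]]
ft_force: [0.1, 0.7, 0.6]
grip_width: 0.0698
```

```bash
python3 look.py 9; python3 look.py 9b
```

```text
18.125 [0.5704 0.189  0.4007] yaw -71.3 ydir [ 0.  0. -1.] F [0.06 0.65 0.56] T [-0.04  0.03  0.02] w 0.0698
Fmean [ 0.13  0.47 -0.25] [ 0.38 -0.55 -0.57]
hook arm z top [0.2184 0.2206] dip est 0.0351
18.325 [0.5704 0.189  0.4007] yaw -71.3 ydir [-0. -0. -1.] F [-0.28 -0.97  0.07] T [ 0.03 -0.03 -0.01] w 0.0699
Fmean [-0.2   0.13 -0.04] [ 0.14 -0.45  0.2 ]
hook arm z top [0.218  0.2204] dip est 0.0355
```

View pics/side9b.png

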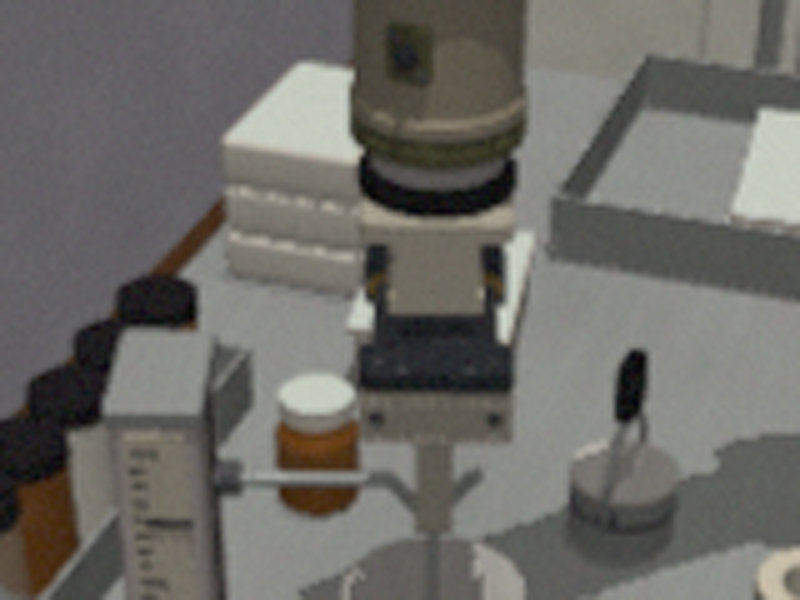

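The dip didn't change on release. I'll retreat straight up.

Emit:
arm_command:
  targets:
    - [[0,-0.005,0,0,0,0,0.5],[0,-0.015,0,0,0,0,0.5],[0,-0.03,0,0,0,0,0.5],[0,-0.045,0,0,0,0,0.5],[0,-0.065,0,0,0,0,0.5],[0,-0.09,0,0,0,0,0.5],[0,-0.11,0,0,0,0,0.5],[0,-0.12,0,0,0,0,0.5],[0,-0.12,0,0,0,0,0.5],[0,-0.12,0,0,0,0,0.5]]

```text
t: 19.77
tool_pos: [0.5702, 0.1889, 0.52]
orientation: [[0.321, -0.001, 0.947], [-0.947, -0.0, 0.321], [0.0, -1.0, -0.001]]
ft_force: [1.1, 0.6, 0.0]
grip_width: 0.0698
```

```bash
python3 look.py 10; python3 look.py 10b; python3 - <<'E'
from h import *
p,_=manip.snapshot('side');zoom(p,0,0,640,400,1,'pics/full.png')
E
```

```text
19.775 [0.5702 0.1889 0.52  ] yaw -71.3 ydir [-0.001 -0.    -1.   ] F [1.06 0.59 0.03] T [ 0.   -0.01  0.03] w 0.0698
Fmean [ 0.16  0.4  -0.06] [ 0.1  -0.39  0.12]
hook arm z top [0.2185 0.2209] dip est 0.035
19.975 [0.5704 0.189  0.52  ] yaw -71.29 ydir [-0.001 -0.    -1.   ] F [-0.41  0.24 -0.57] T [ 0.02 -0.01  0.05] w 0.0696
Fmean [ 0.27  0.74 -0.28] [-1.15  1.21 -0.91]
hook arm z top [0.2184 0.2207] dip est 0.0351
```

View pics/side10b.png

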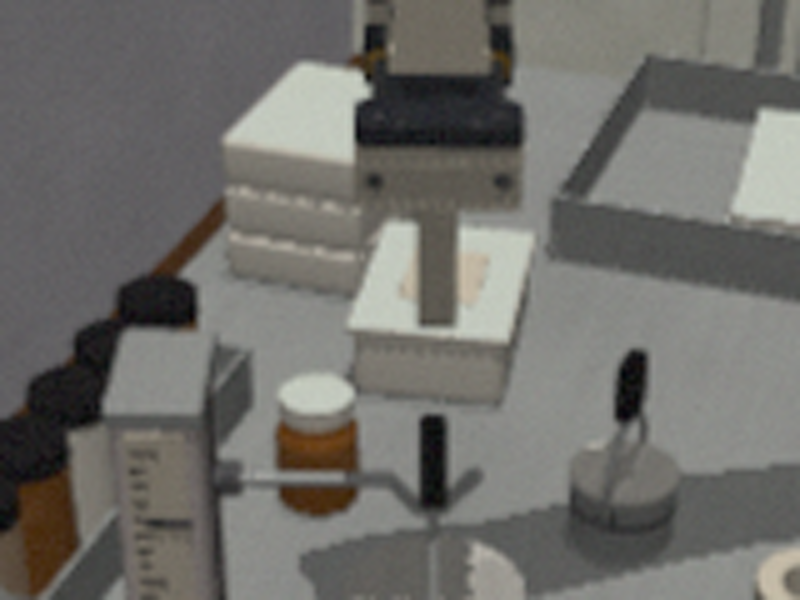

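View pics/full.png

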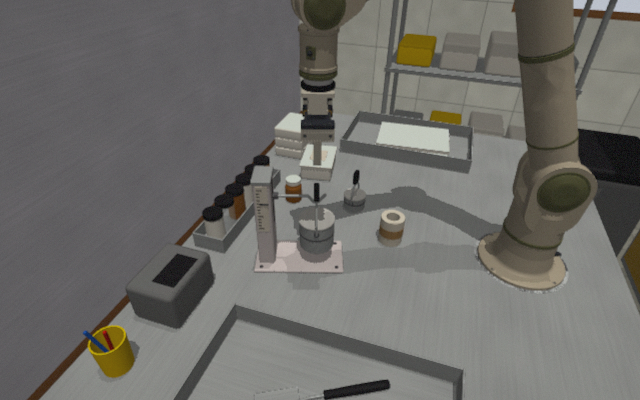

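The pail hangs upright in the hook seat, with its grip at about (317,192). The gripper is well above it and the bystanders look unmoved.

```bash
python3 -c "
from cell import manip
print(manip.finish_job())"
```

```text
the job is handed in; nothing more can be done
None
```

The larger pail now hangs by its handle in the scale's hook, and I handed the job in at about 20 s of the 64 s allowed. No verdict was reported.

- **Lift and hang:** I gripped the pail by its black grip, moved it over the hook tip to above the seat, and lowered it in small steps.
- **Before letting go:** I held until the wrist force was close to zero (about 0.2 N). The hook had dipped about 35 mm by then.
- **After letting go:** the dip stayed at 35 mm through the release and the retreat, so there was no visible bounce. That suggests the pail weighs roughly 0.53 kg.
- **Last pictures:** the pail hangs upright and still. The gripper is clear above it, and the other things look to be where they started. I judged that by eye and did not measure their positions again.
- **Readings that disagreed:** just before release the wrist showed a sideways force of about 0.7 N; it was back within noise once the fingers opened. The cameras differed by 2–3 mm on the pail's position, so I used a value in between. No check failed.

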